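# Latch two cartridges and switch on their channels

## Robot

A 6-joint arm with a two-finger parallel gripper is mounted at the origin on the work surface. World frame = base frame: x ahead of the robot, y to its left, z up, the work surface at z = 0. Lengths are in m, angles in rad, forces in N, time in s.
With the tool pointing down it reaches from about 0.2 to 0.875 m from the base axis. Payload 3.4 kg.
Tool frame: the origin (TCP) lies on the mounting face of the last link; the fingertips stand 199 mm ahead of it and the grasp point (between the pads) lies hold_point_z ahead of it (hold_point_z is the distance from the TCP to the grasp point, in m); z points along the fingers, y is the line along which they close (so a half turn about z gives the same grasp; the last joint's range is limited). The gripper opens to 94 mm and grips with 3 to 60 N. Pads are 16 mm wide; open, the fingers measure 119 mm over their backs; the gripper's body (75 mm by 177 mm) begins 78 mm behind the grasp point.
Start: joints at [-1.228, 0.276, 1.505, -0, 1.361, -0.121], TCP at [0.257, -0.514, 0.405] pointing down, gripper open.
Joint ranges: [-2.89, 2.89], [-0.75, 2.08], [0.22, 2.7], [-1.18, 4.32], [0.11, 2.71], [-2.7, 2.7]. Speed limits (rad/s): [2.57, 2.57, 3.14, 3.14, 3.14, 3.14].

## Interface

Orientations are given as a 3x3 rotation matrix whose columns are the frame's x, y, z axes.
In Python, from plant import * gives the robot as it stands.
- The arm moves only by the tool arm_command, never from a script. Its argument "commands" is a list of rows, each a list of 7 numbers: the shift along the tool's x, y, z each as a share of 0.02 m, from -1 to 1, then the turn, a rotation vector about the tool's x, y, z each as a share of 4 degrees, from -1 to 1, then the finger opening in mm, from 0 to 94. In form: [[x, y, z, wx, wy, wz, gripper], ...]. A call has exactly 8 rows; each row shifts and turns the commanded pose from where the row before left it, along the tool's axes as they then stand; what a row does not reach is not made up. A row lasts 1/12 s, in which the tool goes at most 41.7 mm and 7.16 degrees, less where a joint would pass 70% of its speed; a pose out of reach is approached as far as the arm can. A call with a number of a shift or a turn outside -1 to 1 is refused whole. A call with a gripper value outside its range is refused whole. The fingers move at their own pace and stop on an object; "grip_force" is the grip in N (left out, the last holds). Time passes only in rows, so rows that do not move let the fingers close, or fill a call up. It gives the time, the measured TCP pose, the force, the opening and the grip force at its end, in the units of the state.
- get_state(): the state, without advancing time (a new reading comes with each control period).
- snapshot(name): name is "side" or "top" or "wrist"; returns the picture (384x512x3 uint8, red, green, blue); there is no depth.
- camera_params(name): a dict with "intrinsics" (3x3 intrinsics, pixels), "distortion" ([k1, k2, p1, p2, k3] as OpenCV has them; the pictures are not rectified), "rvec" (rotation vector, rad) and "tvec" (3), from world to camera coordinates, as OpenCV has them. Camera axes: x right, y down, z forward; pixel columns grow to the right and rows downward; lengths in m; the calibration is good to about 2 mm. A picture is of the moment at which its call begins: read the wrist's pose just before it. camera_params takes no time and is no camera call; for the wrist camera it gives the pose at the moment of the call.
- finish_job(): hands the job in; it is judged then, once.
The state is a dict: "time_s": time; "q": joint angles; "qvel": joint speeds; "joint_efforts": joint torques, N m; "eef_pos": TCP position; "tool_rot": TCP orientation; "contact_force": force on the tool from outside, world axes, zero at the start; "wrist_torque": the same for the moment, N m; "finger_gap": opening from 0.0 (shut) to 1.0 (fully open); "grip_force": force on a finger pad.
Only numpy, scipy, OpenCV 4.12 (cv2) and the standard library are available. Lean on these libraries where they do the work, as an engineer would, in place of code of your own. Each camera call takes 0.05 s, during which the arm holds its last target. There are 200 camera calls.

## Task

Two cartridges stand proud in the columns of the sample feeder: press each one down, without forcing it, until it latches and stays down when let go. Then switch the toggle straight in front of each of these two cartridges fully over to on, leaving the toggles of the three capped columns off all the time. Do not disturb the glassware and other things about.

Things in the scene. Friction and masses are not known exactly. Their poses are not given: they have to be found in the camera images.
- unit: Sample feeder, a fixed light grey housing 250 wide (y), 110 deep, 200 high. Origin on the bench under the middle of its upright front face; x to its back, y left seen from the robot, z up. Five columns open in its top at x = +28 mm. In front (x -85 to 0) a panel with five switches slopes up to it, 35 degrees from level, its surface at z = 75 + 0.70 x (mm).
- cart_a: White square cartridge, 14x14x110 mm, 40 g, in one of the columns; origin at the middle of its underside. Its flat top starts 34 mm above the housing. Pressed, its spring resists with 4 N, rising to 15 N at the bottom stop, 24 mm down; a hidden catch snaps in after 15 to 21 mm (varies). Latched, it stays 13 to 19 mm proud, else it springs up. More than 40 N is too much.
- cart_b: A second cartridge just like cart_a, in another column, which may be the next one. The three other columns are closed with flat dark grey dust caps, 20x20x3 mm, on the housing's top.
- col0 (a point): Centre of the mouth of column 0 (0 leftmost to 4 rightmost seen from the robot), 17x17 mm, at the height of the housing's top (200 mm). The columns stand 24 mm apart along the unit's y.
- col1 (a point): Centre of the mouth of column 1 (0 leftmost to 4 rightmost seen from the robot), 17x17 mm, at the height of the housing's top (200 mm). The columns stand 24 mm apart along the unit's y.
- col2 (a point): Centre of the mouth of column 2 (0 leftmost to 4 rightmost seen from the robot), 17x17 mm, at the height of the housing's top (200 mm). The columns stand 24 mm apart along the unit's y.
- col3 (a point): Centre of the mouth of column 3 (0 leftmost to 4 rightmost seen from the robot), 17x17 mm, at the height of the housing's top (200 mm). The columns stand 24 mm apart along the unit's y.
- col4 (a point): Centre of the mouth of column 4 (0 leftmost to 4 rightmost seen from the robot), 17x17 mm, at the height of the housing's top (200 mm). The columns stand 24 mm apart along the unit's y.
- tip0 (a point): Centre of the round tip (7 mm) of switch 0's lever, straight in front of column 0. A brow of the housing (x -30 to 0, heights 175 to 200 mm) hangs over the back of the panel, so an upright gripper does not get at the switches: lean it 25 to 45 degrees, its body back towards the robot, about square to the panel.
- tip1 (a point): Centre of the round tip (7 mm) of switch 1's lever, straight in front of column 1. A brow of the housing (x -30 to 0, heights 175 to 200 mm) hangs over the back of the panel, so an upright gripper does not get at the switches: lean it 25 to 45 degrees, its body back towards the robot, about square to the panel.
- tip2 (a point): Centre of the round tip (7 mm) of switch 2's lever, straight in front of column 2. A brow of the housing (x -30 to 0, heights 175 to 200 mm) hangs over the back of the panel, so an upright gripper does not get at the switches: lean it 25 to 45 degrees, its body back towards the robot, about square to the panel.
- tip3 (a point): Centre of the round tip (7 mm) of switch 3's lever, straight in front of column 3. A brow of the housing (x -30 to 0, heights 175 to 200 mm) hangs over the back of the panel, so an upright gripper does not get at the switches: lean it 25 to 45 degrees, its body back towards the robot, about square to the panel.
- tip4 (a point): Centre of the round tip (7 mm) of switch 4's lever, straight in front of column 4. A brow of the housing (x -30 to 0, heights 175 to 200 mm) hangs over the back of the panel, so an upright gripper does not get at the switches: lean it 25 to 45 degrees, its body back towards the robot, about square to the panel.
- sw0 (a joint): Angle of switch 0: 0 = off, the lever leaning down the slope to the robot; 0.9 rad = on, leaning up the slope to the housing. Black bat lever, 5 mm thick, 26 mm from its pivot (x = -25 mm, in the panel's surface) to its tip's centre. Stiff: it takes about 3 N at the tip (more nearer the pivot), stays where it is left, and must go fully over to its stop.
- sw1 (a joint): Angle of switch 1: 0 = off, the lever leaning down the slope to the robot; 0.9 rad = on, leaning up the slope to the housing. Black bat lever, 5 mm thick, 26 mm from its pivot (x = -25 mm, in the panel's surface) to its tip's centre. Stiff: it takes about 3 N at the tip (more nearer the pivot), stays where it is left, and must go fully over to its stop.
- sw2 (a joint): Angle of switch 2: 0 = off, the lever leaning down the slope to the robot; 0.9 rad = on, leaning up the slope to the housing. Black bat lever, 5 mm thick, 26 mm from its pivot (x = -25 mm, in the panel's surface) to its tip's centre. Stiff: it takes about 3 N at the tip (more nearer the pivot), stays where it is left, and must go fully over to its stop.
- sw3 (a joint): Angle of switch 3: 0 = off, the lever leaning down the slope to the robot; 0.9 rad = on, leaning up the slope to the housing. Black bat lever, 5 mm thick, 26 mm from its pivot (x = -25 mm, in the panel's surface) to its tip's centre. Stiff: it takes about 3 N at the tip (more nearer the pivot), stays where it is left, and must go fully over to its stop.
- sw4 (a joint): Angle of switch 4: 0 = off, the lever leaning down the slope to the robot; 0.9 rad = on, leaning up the slope to the housing. Black bat lever, 5 mm thick, 26 mm from its pivot (x = -25 mm, in the panel's surface) to its tip's centre. Stiff: it takes about 3 N at the tip (more nearer the pivot), stays where it is left, and must go fully over to its stop.
- vial: Small capped amber vial, 26 mm across, 45 high, standing on the housing's top left of the columns. A bystander; origin at its underside.
- beaker: Glass beaker, 68 mm across, 90 high, on the bench right of the feeder. A bystander; origin at its underside.
- amber: Amber bottle, 72 mm across, 170 high, on the bench left of the feeder. A bystander; origin at its underside.
- spare: A spare cartridge lying on the bench in front of the feeder; not to be used. A bystander; origin at its underside.
- wash: White wash bottle, 64 mm across, 170 high, on the left of the bench. A bystander; origin at its underside.
- spatula: Steel spatula, 200 mm, lying on the right of the bench. A bystander; origin at its underside.

How it is judged:
On the way, in this order (a step that is already met when the one before it is completed fails the run):
1. both cartridges are latched down in their columns, with nothing pressing on them (z of each of cart_a, cart_b in the frame of unit below 0.112 m and contact force between the fingers and cart_a below 0.5 N and contact force between the fingers and cart_b below 0.5 N and (horizontal distance between cart_a and col0 below 0.011 m or horizontal distance between cart_a and col1 below 0.011 m or horizontal distance between cart_a and col2 below 0.011 m or horizontal distance between cart_a and col3 below 0.011 m or horizontal distance between cart_a and col4 below 0.011 m) and (horizontal distance between cart_b and col0 below 0.011 m or horizontal distance between cart_b and col1 below 0.011 m or horizontal distance between cart_b and col2 below 0.011 m or horizontal distance between cart_b and col3 below 0.011 m or horizontal distance between cart_b and col4 below 0.011 m)), for 0.3 s.
2. the toggles of both cartridges are on (((horizontal distance between cart_a and col0 below 0.011 m and value of joint sw0 above 0.8 rad) or (horizontal distance between cart_a and col1 below 0.011 m and value of joint sw1 above 0.8 rad) or (horizontal distance between cart_a and col2 below 0.011 m and value of joint sw2 above 0.8 rad) or (horizontal distance between cart_a and col3 below 0.011 m and value of joint sw3 above 0.8 rad) or (horizontal distance between cart_a and col4 below 0.011 m and value of joint sw4 above 0.8 rad)) and ((horizontal distance between cart_b and col0 below 0.011 m and value of joint sw0 above 0.8 rad) or (horizontal distance between cart_b and col1 below 0.011 m and value of joint sw1 above 0.8 rad) or (horizontal distance between cart_b and col2 below 0.011 m and value of joint sw2 above 0.8 rad) or (horizontal distance between cart_b and col3 below 0.011 m and value of joint sw3 above 0.8 rad) or (horizontal distance between cart_b and col4 below 0.011 m and value of joint sw4 above 0.8 rad))), for 0.2 s.
At the end, for the whole second after the job is handed in: Both cartridges stay latched in their columns (underside less than 112 mm above the bench) and at rest, the toggles straight in front of them are on (above 0.80 rad) and the other three are off (below 0.20 rad) (all of step 2 and z of each of cart_a, cart_b in the frame of unit below 0.112 m and (horizontal distance between cart_a and col0 below 0.011 m or horizontal distance between cart_a and col1 below 0.011 m or horizontal distance between cart_a and col2 below 0.011 m or horizontal distance between cart_a and col3 below 0.011 m or horizontal distance between cart_a and col4 below 0.011 m) and (horizontal distance between cart_b and col0 below 0.011 m or horizontal distance between cart_b and col1 below 0.011 m or horizontal distance between cart_b and col2 below 0.011 m or horizontal distance between cart_b and col3 below 0.011 m or horizontal distance between cart_b and col4 below 0.011 m) and (horizontal distance between any of cart_a, cart_b and col0 below 0.011 m or value of joint sw0 below 0.2 rad) and (horizontal distance between any of cart_a, cart_b and col1 below 0.011 m or value of joint sw1 below 0.2 rad) and (horizontal distance between any of cart_a, cart_b and col2 below 0.011 m or value of joint sw2 below 0.2 rad) and (horizontal distance between any of cart_a, cart_b and col3 below 0.011 m or value of joint sw3 below 0.2 rad) and (horizontal distance between any of cart_a, cart_b and col4 below 0.011 m or value of joint sw4 below 0.2 rad) and linear speed of each of cart_a, cart_b below 0.02 m/s); the robot touches nothing.
It fails at once if the toggle of a capped column is moved towards on (past 0.30 rad) ((not (horizontal distance between any of cart_a, cart_b and col0 below 0.011 m) and value of joint sw0 above 0.3 rad) or (not (horizontal distance between any of cart_a, cart_b and col1 below 0.011 m) and value of joint sw1 above 0.3 rad) or (not (horizontal distance between any of cart_a, cart_b and col2 below 0.011 m) and value of joint sw2 above 0.3 rad) or (not (horizontal distance between any of cart_a, cart_b and col3 below 0.011 m) and value of joint sw3 above 0.3 rad) or (not (horizontal distance between any of cart_a, cart_b and col4 below 0.011 m) and value of joint sw4 above 0.3 rad)).
It fails at once if a toggle is switched on while its cartridge is not pressed down ((horizontal distance between cart_a and col0 below 0.011 m and z of cart_a in the frame of unit above 0.116 m and value of joint sw0 above 0.5 rad) or (horizontal distance between cart_a and col1 below 0.011 m and z of cart_a in the frame of unit above 0.116 m and value of joint sw1 above 0.5 rad) or (horizontal distance between cart_a and col2 below 0.011 m and z of cart_a in the frame of unit above 0.116 m and value of joint sw2 above 0.5 rad) or (horizontal distance between cart_a and col3 below 0.011 m and z of cart_a in the frame of unit above 0.116 m and value of joint sw3 above 0.5 rad) or (horizontal distance between cart_a and col4 below 0.011 m and z of cart_a in the frame of unit above 0.116 m and value of joint sw4 above 0.5 rad) or (horizontal distance between cart_b and col0 below 0.011 m and z of cart_b in the frame of unit above 0.116 m and value of joint sw0 above 0.5 rad) or (horizontal distance between cart_b and col1 below 0.011 m and z of cart_b in the frame of unit above 0.116 m and value of joint sw1 above 0.5 rad) or (horizontal distance between cart_b and col2 below 0.011 m and z of cart_b in the frame of unit above 0.116 m and value of joint sw2 above 0.5 rad) or (horizontal distance between cart_b and col3 below 0.011 m and z of cart_b in the frame of unit above 0.116 m and value of joint sw3 above 0.5 rad) or (horizontal distance between cart_b and col4 below 0.011 m and z of cart_b in the frame of unit above 0.116 m and value of joint sw4 above 0.5 rad)).
It fails at once if a cartridge is pressed with more than 40 N (contact force between the fingers and cart_a above 40 N or contact force between the fingers and cart_b above 40 N).
It fails at once if a bystander is moved by more than 30 mm (distance of any of vial, beaker, amber, spare, wash, spatula from where it was at the start of the episode above 0.03 m).
It also fails if it takes over 51 s, if anything falls off the work surface, if the arm or the gripper's body presses on something with over 40 N, if the wrist force passes 120 N, or if a joint passes its speed limit or range.

## Working session

There is one attempt and no reset: what is moved stays moved. The work goes in short steps, Python scripts to look and compute and a tool call to move; the robot and the scene stay as the last step left them, time stands still between calls to the robot, and variables do not carry over. Pictures are saved under pics/ and viewed, at most 10 in all, crops included, and the job is handed in when it is done.

Besides the shell and the picture viewer there is one more tool, called after "Request:" by a JSON object that holds its "op" and its "data". arm_command: Moves the arm, as the interface text tells. Its arguments: {"type":"object","properties":{"commands":{"type":"array"},"grip_force":{"type":"number"}},"required":["commands"]}

```bash
ls; mkdir -p pics; python3 - <<'E'
from plant import *
import cv2,numpy as np
s=get_state(); print(s)
for n in("side","top"):
    im=snapshot(n); cv2.imwrite(f"pics/{n}0.png",im[:,:,::-1]); p=camera_params(n); print(n,p)
E
```

```text
pics
{'time_s': 0.0, 'q': array([-1.22796725e+00,  2.76553013e-01,  1.50615486e+00, -1.77343305e-05,
        1.36076174e+00, -1.20979210e-01]), 'qvel': array([-6.51645724e-04,  8.23846333e-04,  7.20710292e-04,  9.74451554e-04,
       -2.64743458e-05,  6.80152144e-04]), 'joint_efforts': array([ 1.36408620e-03, -4.04582191e+01, -2.37228566e+01,  7.02884188e-02,
        3.45804566e-02, -1.34965244e-04]), 'eef_pos': array([ 0.25715092, -0.51402196,  0.40381973]), 'tool_rot': array([[ 8.94353731e-01,  4.47360017e-01, -6.47282738e-04],
       [ 4.47360437e-01, -8.94352020e-01,  1.76190996e-03],
       [ 2.09309448e-04, -1.86533944e-03, -9.99998238e-01]]), 'contact_force': array([ 0.14524693, -0.58292684, -1.16552051]), 'wrist_torque': array([ 0.02009293,  0.01047061, -0.06252393]), 'grip_force': 0.0, 'finger_gap': 1.001309354259518}
side {'intrinsics': array([[471.47138971,   0.        , 253.53494414],
       [  0.        , 471.47138971, 188.29876837],
       [  0.        ,   0.        ,   1.        ]]), 'distortion': array([0.02418357, 0.        , 0.        , 0.        , 0.        ]), 'rvec': array([ 1.89506566, -1.70983526,  0.60419738]), 'tvec': array([-0.07306229,  0.51179993,  1.33539535])}
top {'intrinsics': array([[395.13902503,   0.        , 259.49263058],
       [  0.        , 395.13902503, 191.33156779],
       [  0.        ,   0.        ,   1.        ]]), 'distortion': array([-0.11600974,  0.        ,  0.        ,  0.        ,  0.        ]), 'rvec': array([ 1.98426529, -2.2308222 ,  0.23754231]), 'tvec': array([0.0452541 , 0.58214665, 1.23503462])}
```

View pics/side0.png

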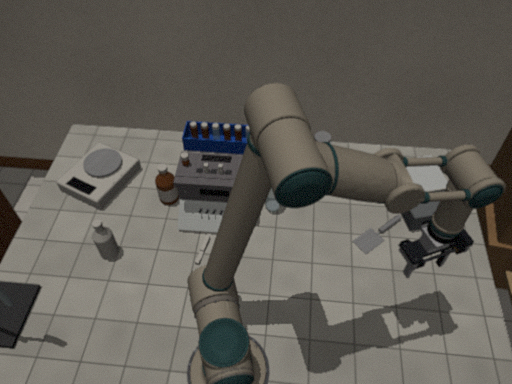

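View pics/top0.png

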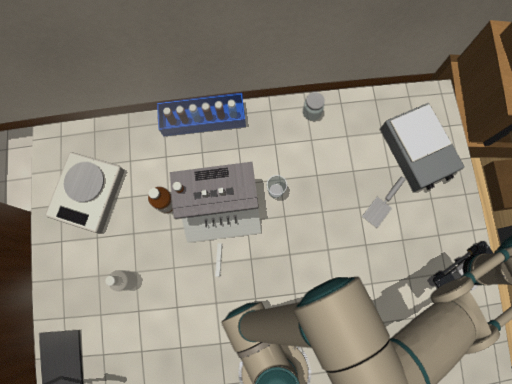

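Both views show the feeder: housing top in the top view from about (170,170) to (258,210), with two cartridges near (205,193) and (221,191). I'll enlarge both.

```bash
python3 - <<'E'
import cv2,numpy as np
a=cv2.imread("pics/top0.png")[155:250,140:300]; b=cv2.imread("pics/side0.png")[140:240,145:275]
a=cv2.resize(a,None,fx=5,fy=5,interpolation=cv2.INTER_CUBIC)
b=cv2.resize(b,None,fx=6,fy=6,interpolation=cv2.INTER_CUBIC)
cv2.imwrite("pics/topz.png",a);cv2.imwrite("pics/sidez.png",b);print(a.shape,b.shape)
E
```

```text
(475, 800, 3) (600, 780, 3)
```

View pics/topz.png

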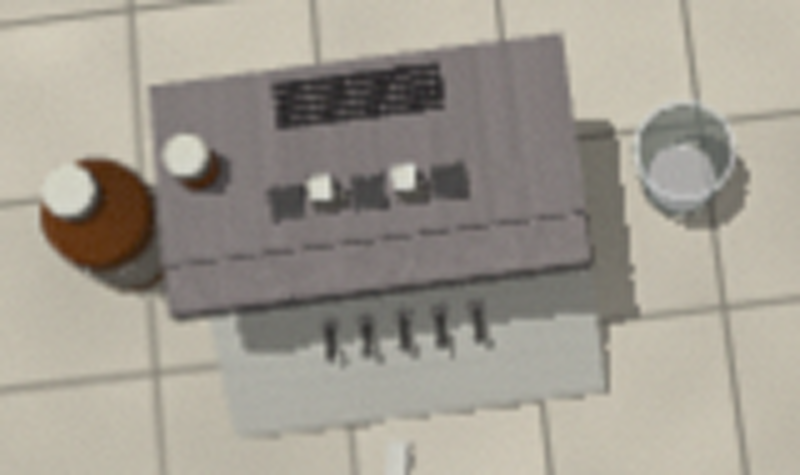

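View pics/sidez.png

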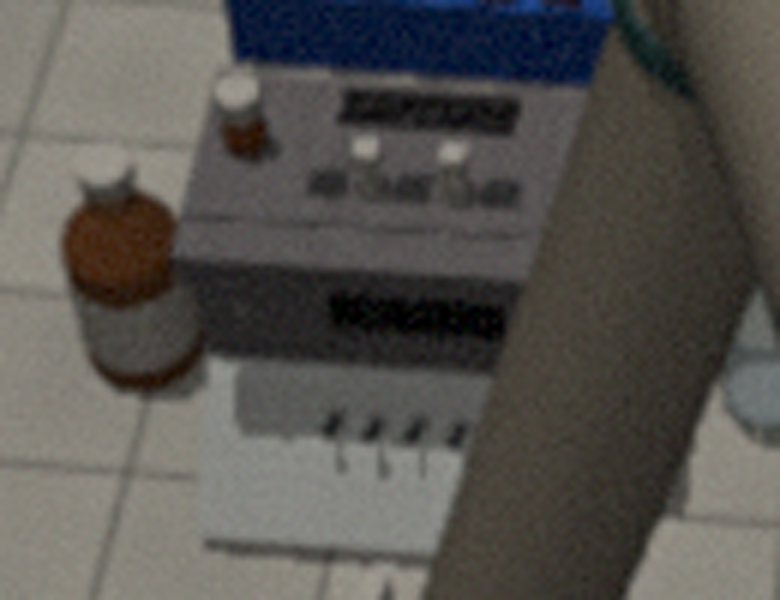

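Cartridges stand in columns 1 and 3; caps in 0, 2, 4 (top crop (288,203), (369,192), (450,182); cartridge tops (320,188), (404,179)). Now fit the unit's pose.

```bash
cat > h.py <<'E'
from plant import *
import cv2,numpy as np
from scipy.optimize import least_squares
from scipy.spatial.transform import Rotation as Ro
def proj(P,c): return cv2.projectPoints(np.array(P,float),c["rvec"],c["tvec"],c["intrinsics"],c["distortion"])[0][:,0]
def colp(i,z=.2,x=.028): return [x,(2-i)*.024,z]
def W(p,P): 
    R=Ro.from_euler('z',p[2]).as_matrix(); return np.atleast_2d(P)@R.T+[p[0],p[1],0]
E
python3 - <<'E'
from h import *
top={'c0':(288,203),'k1':(320,188),'c2':(369,192),'k3':(404,179),'c4':(450,182),'fl':(173,320),'fr':(591,266),'bl':(150,88),'br':(562,36)}
side={'c0':(327,183),'k1':(366,148),'c2':(412,187),'k3':(453,153),'c4':(499,193),'bl':(214,65),'fl':(176,258)}
M={'c0':colp(0,.203),'c2':colp(2,.203),'c4':colp(4,.203),'k1':colp(1,.234),'k3':colp(3,.234),'fl':[-.03,.125,.2],'fr':[-.03,-.125,.2],'bl':[.11,.125,.2],'br':[.11,-.125,.2]}
ct,cs=camera_params("top"),camera_params("side")
def res(p,only=None):
    r=[]
    for n,d,c,f,o in(("top",top,ct,5,(140,155)),("side",side,cs,6,(145,140))):
        if only and n!=only: continue
        uv=(np.array(list(d.values()))+.5)/f-.5+np.array(o)
        r.append(proj(W(p,[M[k] for k in d]),c)-uv)
    return np.vstack(r).ravel()
for o in(None,"top","side"):
    s=least_squares(res,[.6,.1,0.1],args=(o,),loss='soft_l1'); print(o,s.x.round(4)); print(res(s.x,o).reshape(-1,2).round(1).tolist())
p=least_squares(res,[.6,.1,0.1],loss='soft_l1').x
print("k1,k3",W(p,[M['k1'],M['k3']]).round(4))
E
```

```text
None [0.5345 0.1149 0.0137]
[[-0.2, 0.3], [-0.0, 0.0], [-0.2, 0.4], [-0.1, -0.3], [-0.1, 0.4], [-1.3, -0.1], [0.3, -0.3], [-0.6, 0.2], [0.1, -0.2], [0.3, -0.2], [0.2, -0.3], [0.6, 0.1], [0.4, -0.2], [0.6, -0.0], [0.9, 0.9], [-1.1, -0.1]]
top [0.5346 0.1143 0.0125]
[[-0.0, 0.3], [0.2, -0.0], [0.0, 0.4], [0.1, -0.4], [0.1, 0.3], [-1.1, -0.2], [0.5, -0.3], [-0.3, 0.1], [0.3, -0.2]]
side [0.5345 0.1157 0.0199]
[[-0.0, -0.1], [-0.2, -0.3], [0.3, 0.0], [0.1, -0.3], [0.3, -0.1], [0.4, 1.0], [-1.3, 0.0]]
k1,k3 [[0.5622 0.1392 0.234 ]
 [0.5628 0.0913 0.234 ]]
```

```bash
cat >> h.py <<'E'
U=np.array([.5345,.1147,.0135])
def goal(x,y,z,lean=0,half=0):
    "fingertip point in unit frame -> TCP pos, R. lean in deg, body back to robot"
    R=Ro.from_euler('z',U[2]).as_matrix()@Ro.from_euler('y',-lean,degrees=True).as_matrix()@np.diag([1,-1,-1.])
    if half: R=R@np.diag([-1,-1,1.])
    return W(U,[x,y,z])[0]-.199*R[:,2],R
def delta(t,R,s=None):
    s=s or get_state(); C=s["tool_rot"]
    print("t",s["time_s"].__round__(2),"shift units",(C.T@(t-s["eef_pos"])/.02).round(2),"turn units",(np.degrees(Ro.from_matrix(C.T@R).as_rotvec())/4).round(2),"F",s["contact_force"].round(1))
E
python3 - <<'E'
from h import *
s=get_state();c=camera_params("wrist");Rc=cv2.Rodrigues(c["rvec"])[0]
print("cam in tool",s["tool_rot"].T@(-Rc.T@c["tvec"]-s["eef_pos"]),(s["tool_rot"].T@Rc.T).round(2))
for h in(0,1): delta(*goal(.028,.024,.26,0,h))
print(goal(.028,.024,.26), goal(-.045,.024,.07,35))
E
```

```text
cam in tool [0.07098923 0.00030999 0.0205937 ] [[-0.   -0.97 -0.25]
 [ 1.   -0.   -0.  ]
 [ 0.   -0.25  0.97]]
t 0.1 shift units [ 28.25 -22.39  -2.71] turn units [-0.02  0.    6.45] F [ 0.1 -0.1  1. ]
t 0.1 shift units [ 28.25 -22.39  -2.71] turn units [-0.000e+00 -3.000e-02 -3.855e+01] F [ 0.1 -0.1  1. ]
(array([0.56217346, 0.1390758 , 0.459     ]), array([[ 0.99990888,  0.01349959,  0.        ],
       [ 0.01349959, -0.99990888,  0.        ],
       [ 0.        ,  0.        , -1.        ]])) (array([0.3750488 , 0.13654947, 0.23301126]), array([[ 0.8190774 ,  0.01349959,  0.57352417],
       [ 0.01105822, -0.99990888,  0.00774305],
       [ 0.57357644,  0.        , -0.81915204]]))
```

Request:
{"op": "arm_command", "data": {"commands": [[0,0,-0.4,0,0,0.9,0],[0,0,-0.4,0,0,0.9,0],[0,0,-0.4,0,0,0.9,0],[0,0,-0.4,0,0,0.9,0],[0,0,-0.4,0,0,0.9,0],[0,0,-0.4,0,0,0.9,0],[0,0,-0.4,0,0,0.9,0],[0,0,0,0,0,0.15,0]], "grip_force": 20}}

```text
time_s: 0.77
eef_pos: [0.2573, -0.5145, 0.4618]
tool_rot: [[1.0, 0.012, 0.001], [0.012, -1.0, -0.002], [0.001, 0.002, -1.0]]
contact_force: [0.2, -0.6, 0.2]
finger_gap: 0.47
grip_force: 0.0
```

Request:
{"op": "arm_command", "data": {"commands": [[0.48,-1,0,0,0,0,0],[0.48,-1,0,0,0,0,0],[0.48,-1,0,0,0,0,0],[0.48,-1,0,0,0,0,0],[0.48,-1,0,0,0,0,0],[0.48,-1,0,0,0,0,0],[0.48,-1,0,0,0,0,0],[0.48,-1,0,0,0,0,0]]}}

```text
time_s: 1.43
eef_pos: [0.332, -0.3521, 0.4599]
tool_rot: [[1.0, 0.015, -0.001], [0.015, -1.0, 0.001], [-0.001, -0.001, -1.0]]
contact_force: [0.5, -0.6, -0.9]
finger_gap: 0.008
grip_force: 0.0
```

Request:
{"op": "arm_command", "data": {"commands": [[0.48,-1,0,0,0,0,0],[0.48,-1,0,0,0,0,0],[0.48,-1,0,0,0,0,0],[0.48,-1,0,0,0,0,0],[0.48,-1,0,0,0,0,0],[0.48,-1,0,0,0,0,0],[0.48,-1,0,0,0,0,0],[0.48,-1,0,0,0,0,0]]}}

```text
time_s: 2.1
eef_pos: [0.4066, -0.1911, 0.46]
tool_rot: [[1.0, 0.015, -0.001], [0.015, -1.0, 0.001], [-0.001, -0.001, -1.0]]
contact_force: [-0.1, -0.9, -0.6]
finger_gap: 0.005
grip_force: 0.0
```

Request:
{"op": "arm_command", "data": {"commands": [[0.48,-1,0,0,0,0,0],[0.48,-1,0,0,0,0,0],[0.48,-1,0,0,0,0,0],[0.48,-1,0,0,0,0,0],[0.48,-1,0,0,0,0,0],[0.48,-1,0,0,0,0,0],[0.48,-1,0,0,0,0,0],[0.48,-1,0,0,0,0,0]]}}

```text
time_s: 2.77
eef_pos: [0.4812, -0.0301, 0.4599]
tool_rot: [[1.0, 0.015, -0.001], [0.015, -1.0, 0.0], [-0.001, -0.0, -1.0]]
contact_force: [-0.1, -0.7, -0.1]
finger_gap: 0.004
grip_force: 0.0
```

```bash
python3 - <<'E'
from h import *
delta(*goal(.028,.024,.26)); print(get_state()["q"].round(2),get_state()["finger_gap"])
E
```

```text
t 2.77 shift units [ 4.17 -8.4   0.04] turn units [-0.    0.02  0.02] F [-0.1 -0.7 -0.1]
[-0.21  0.11  1.59 -0.    1.45  1.35] 0.004310724554692383
```

Request:
{"op": "arm_command", "data": {"commands": [[0.7,-1,0,0,0,0,0],[0.7,-1,0,0,0,0,0],[0.7,-1,0,0,0,0,0],[0.7,-1,0,0,0,0,0],[0.7,-1,0,0,0,0,0],[0.67,-1,0,0,0,0,0],[0,0,0,0,0,0,0],[0,0,0,0,0,0,0]]}}

```text
time_s: 3.43
eef_pos: [0.5631, 0.0906, 0.4594]
tool_rot: [[1.0, 0.016, -0.002], [0.016, -1.0, -0.001], [-0.002, 0.001, -1.0]]
contact_force: [-0.7, -0.1, -0.4]
finger_gap: 0.006
grip_force: 0.0
```

```bash
python3 - <<'E'
from h import *
delta(*goal(.028,-.024,.26))
c=camera_params("wrist"); im=snapshot("wrist"); cv2.imwrite("pics/w1.png",im[:,:,::-1])
names=[("c0",colp(0,.203)),("c2",colp(2,.203)),("c4",colp(4,.203)),("k1",colp(1,.234)),("k3",colp(3,.234))]
im=cv2.resize(im[:,:,::-1],None,fx=1.5,fy=1.5,interpolation=cv2.INTER_CUBIC)
for n,P in names:
    u=proj(W(U,P),c)[0]; print(n,u.round(1)); cv2.circle(im,tuple((u*1.5).astype(int)),4,(0,0,255),1)
cv2.imwrite("pics/w1z.png",im)
E
```

```text
t 3.43 shift units [-0.01 -0.02  0.02] turn units [0.01 0.03 0.04] F [-0.7 -0.1 -0.4]
c0 [177.8 203.8]
c2 [234.7 203.9]
c4 [291.9 204.1]
k1 [198.2 216. ]
k3 [263.1 216.2]
```

View pics/w1z.png

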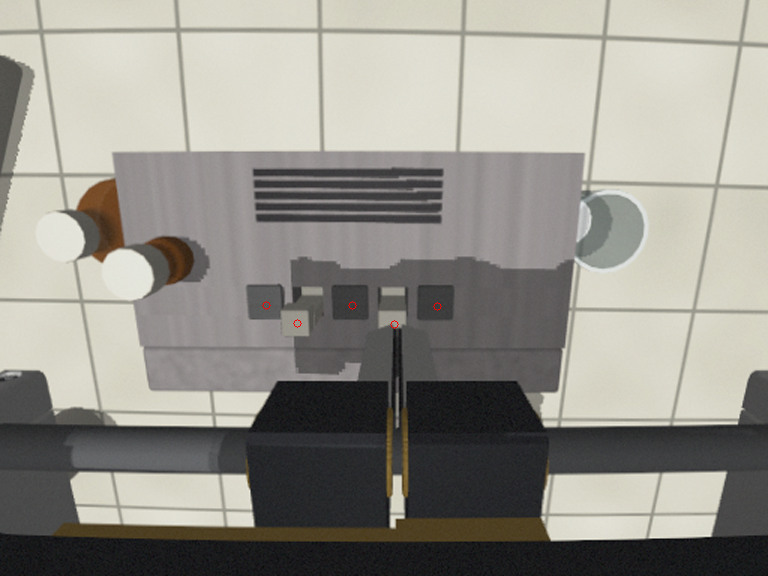

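The wrist view confirms the fit: projected marks lie on the caps and cartridge tops (k1 at ~(298,323), caps at (265,302), (350,302), (436,302) in the enlarged picture). Pressing column 3.

Request:
{"op": "arm_command", "data": {"commands": [[0,0,0.6,0,0,0,0],[0,0,0.6,0,0,0,0],[0,0,0.18,0,0,0,0],[0,0,0.18,0,0,0,0],[0,0,0.18,0,0,0,0],[0,0,0.18,0,0,0,0],[0,0,0.18,0,0,0,0],[0,0,0.18,0,0,0,0]]}}

```text
time_s: 4.15
eef_pos: [0.5627, 0.0891, 0.4179]
tool_rot: [[1.0, 0.013, 0.004], [0.013, -1.0, -0.001], [0.004, 0.001, -1.0]]
contact_force: [-1.7, -0.8, 11.3]
finger_gap: 0.001
grip_force: 5.8
```

Request:
{"op": "arm_command", "data": {"commands": [[0,0,0.06,0,0,0,0],[0,0,0.06,0,0,0,0],[0,0,0.06,0,0,0,0],[0,0,0.06,0,0,0,0],[0,0,0.06,0,0,0,0],[0,0,0,0,0,0,0],[0,0,0,0,0,0,0],[0,0,0,0,0,0,0]]}}

```text
time_s: 4.82
eef_pos: [0.5632, 0.0891, 0.413]
tool_rot: [[1.0, 0.013, 0.007], [0.013, -1.0, -0.001], [0.007, 0.001, -1.0]]
contact_force: [-1.3, -0.9, 12.5]
finger_gap: 0.007
grip_force: 6.3
```

Request:
{"op": "arm_command", "data": {"commands": [[0,0,0.06,0,0,0,0],[0,0,0.06,0,0,0,0],[0,0,0.06,0,0,0,0],[0,0,0,0,0,0,0],[0,0,0,0,0,0,0],[0,0,0,0,0,0,0],[0,0,0,0,0,0,0],[0,0,0,0,0,0,0]]}}

```text
time_s: 5.48
eef_pos: [0.5632, 0.089, 0.4097]
tool_rot: [[1.0, 0.013, 0.007], [0.013, -1.0, -0.001], [0.007, 0.001, -1.0]]
contact_force: [-0.9, -1.2, 13.9]
finger_gap: 0.004
grip_force: 6.8
```

Request:
{"op": "arm_command", "data": {"commands": [[0,0,0.06,0,0,0,0],[0,0,0.06,0,0,0,0],[0,0,0,0,0,0,0],[0,0,0,0,0,0,0],[0,0,0,0,0,0,0],[0,0,0,0,0,0,0],[0,0,-0.1,0,0,0,0],[0,0,-0.2,0,0,0,0]]}}

```text
time_s: 6.15
eef_pos: [0.563, 0.089, 0.4132]
tool_rot: [[1.0, 0.013, 0.007], [0.013, -1.0, -0.001], [0.007, 0.001, -1.0]]
contact_force: [-0.1, -1.1, 11.2]
finger_gap: 0.006
grip_force: 6.2
```

Request:
{"op": "arm_command", "data": {"commands": [[0,0,-0.3,0,0,0,0],[0,0,-0.3,0,0,0,0],[0,0,-0.2,0,0,0,0],[0,0,0,0,0,0,0],[0,0,0,0,0,0,0],[0,0,0,0,0,0,0],[0,0,0,0,0,0,0],[0,0,0,0,0,0,0]]}}

```text
time_s: 6.82
eef_pos: [0.5629, 0.0899, 0.4245]
tool_rot: [[1.0, 0.014, -0.001], [0.014, -1.0, -0.0], [-0.001, 0.0, -1.0]]
contact_force: [-0.8, 0.7, 0.1]
finger_gap: 0.003
grip_force: 0.0
```

Contact force is zero with the tip at 225 mm, so it latched. Next, column 1.

Request:
{"op": "arm_command", "data": {"commands": [[0,0,-0.9,0,0,0,0],[0,0,-0.8,0,0,0,0],[0,-0.8,0,0,0,0,0],[0,-0.8,0,0,0,0,0],[0,-0.8,0,0,0,0,0],[0,0,0,0,0,0,0],[0,0,0,0,0,0,0],[0,0,0,0,0,0,0]]}}

```text
time_s: 7.48
eef_pos: [0.5622, 0.1375, 0.4588]
tool_rot: [[1.0, 0.014, -0.001], [0.014, -1.0, -0.001], [-0.001, 0.001, -1.0]]
contact_force: [-0.3, -0.0, 0.2]
finger_gap: 0.008
grip_force: 0.0
```

```bash
python3 - <<'E'
from h import *
delta(*goal(.028,.024,.26))
E
```

```text
t 7.48 shift units [-0.   -0.08 -0.01] turn units [0.01 0.01 0.  ] F [-0.3 -0.   0.2]
```

Same pressing sequence, total command 2.87 units.

Request:
{"op": "arm_command", "data": {"commands": [[0,-0.08,0.6,0,0,0,0],[0,0,0.6,0,0,0,0],[0,0,0.2,0,0,0,0],[0,0,0.2,0,0,0,0],[0,0,0.2,0,0,0,0],[0,0,0.2,0,0,0,0],[0,0,0.2,0,0,0,0],[0,0,0.2,0,0,0,0]]}}

```text
time_s: 8.15
eef_pos: [0.5626, 0.1387, 0.4141]
tool_rot: [[1.0, 0.013, 0.005], [0.013, -1.0, -0.0], [0.005, 0.0, -1.0]]
contact_force: [-2.1, -0.7, 11.6]
finger_gap: 0.005
grip_force: 6.1
```

Request:
{"op": "arm_command", "data": {"commands": [[0,0,0.06,0,0,0,0],[0,0,0.06,0,0,0,0],[0,0,0.06,0,0,0,0],[0,0,0.06,0,0,0,0],[0,0,0.06,0,0,0,0],[0,0,0,0,0,0,0],[0,0,0,0,0,0,0],[0,0,0,0,0,0,0]]}}

```text
time_s: 8.82
eef_pos: [0.5631, 0.1387, 0.4093]
tool_rot: [[1.0, 0.013, 0.008], [0.013, -1.0, 0.0], [0.008, -0.0, -1.0]]
contact_force: [-0.8, -0.2, 14.6]
finger_gap: 0.004
grip_force: 7.2
```

Request:
{"op": "arm_command", "data": {"commands": [[0,0,0.06,0,0,0,0],[0,0,0.06,0,0,0,0],[0,0,0,0,0,0,0],[0,0,0,0,0,0,0],[0,0,0,0,0,0,0],[0,0,-0.2,0,0,0,0],[0,0,-0.3,0,0,0,0],[0,0,-0.3,0,0,0,0]]}}

```text
time_s: 9.48
eef_pos: [0.5623, 0.1388, 0.4202]
tool_rot: [[1.0, 0.013, 0.002], [0.013, -1.0, -0.0], [0.002, 0.0, -1.0]]
contact_force: [0.7, -0.3, -0.8]
finger_gap: 0.006
grip_force: 0.0
```

Request:
{"op": "arm_command", "data": {"commands": [[0,0,-0.3,0,0,0,0],[0,0,0,0,0,0,0],[0,0,0,0,0,0,0],[0,0,0,0,0,0,0],[0,0,0,0,0,0,0],[0,0,0,0,0,0,0],[0,0,0,0,0,0,0],[0,0,0,0,0,0,0]]}}

```text
time_s: 10.15
eef_pos: [0.5622, 0.1395, 0.4244]
tool_rot: [[1.0, 0.014, -0.001], [0.014, -1.0, -0.0], [-0.001, 0.0, -1.0]]
contact_force: [0.7, 0.4, -0.1]
finger_gap: 0.003
grip_force: 0.0
```

Both latched. Retreat upward and back, then lean.

Request:
{"op": "arm_command", "data": {"commands": [[0,0,-1,0,0,0,0],[0,0,-0.8,0,0,0,0],[-1,0,0,0,0,0,0],[-1,0,0,0,0,0,0],[-1,0,0,0,0,0,0],[-1,0,0,0,0,0,0],[-1,0,0,0,0,0,0],[-1,0,0,0,0,0,0]]}}

```text
time_s: 10.82
eef_pos: [0.4412, 0.1378, 0.4606]
tool_rot: [[1.0, 0.013, -0.0], [0.013, -1.0, -0.0], [-0.0, 0.0, -1.0]]
contact_force: [-0.9, 0.9, 0.6]
finger_gap: 0.004
grip_force: 0.0
```

Request:
{"op": "arm_command", "data": {"commands": [[-1,0,0,0,0,0,0],[-1,0,0,0,0,0,0],[-1,0,0,0,0,0,0],[-1,0,0,0,0,0,0],[-1,0,0,0,0,0,0],[0,0,0,0,1,0,0],[0,0,0,0,1,0,0],[0,0,0,0,1,0,0]]}}

```text
time_s: 11.48
eef_pos: [0.3419, 0.1365, 0.4609]
tool_rot: [[0.977, 0.014, 0.212], [0.013, -1.0, 0.003], [0.212, -0.0, -0.977]]
contact_force: [-0.0, 0.3, 0.3]
finger_gap: 0.006
grip_force: 0.0
```

Request:
{"op": "arm_command", "data": {"commands": [[0,0,0,0,1,0,0],[0,0,0,0,1,0,0],[0,0,0,0,1,0,0],[0,0,0,0,1,0,0],[0,0,0,0,1,0,0],[0,0,0,0,0.75,0,0],[0,0,0,0,0,0,0],[0,0,0,0,0,0,0]]}}

```text
time_s: 12.15
eef_pos: [0.3417, 0.1365, 0.4605]
tool_rot: [[0.82, 0.014, 0.572], [0.011, -1.0, 0.008], [0.572, 0.0, -0.82]]
contact_force: [-0.1, 0.9, 0.3]
finger_gap: 0.004
grip_force: 0.0
```

```bash
cat >> h.py <<'E'
def sw(i,s,h):
    "fingertip at slope coordinate s, height h over the panel from pivot of switch i"
    a=np.radians(35); S=np.array([np.cos(a),0,np.sin(a)]);N=np.array([-np.sin(a),0,np.cos(a)])
    return np.array([-.025,(2-i)*.024,.0575])+s*S+h*N
E
python3 - <<'E'
from h import *
delta(*goal(*sw(1,-.025,.06),35)); print(get_state()["q"].round(2))
c=camera_params("wrist"); im=snapshot("wrist"); im=cv2.resize(im[:,:,::-1],None,fx=1.5,fy=1.5,interpolation=cv2.INTER_CUBIC)
a=.45
L=[(f"tip{i}",sw(i,-.0113,.0234)) for i in range(5)]+[(f"k{i}",colp(i,.216)) for i in(1,3)]
for n,P in L:
    u=proj(W(U,P),c)[0]; print(n,u.round(1)); cv2.circle(im,tuple((u*1.5).astype(int)),4,(0,0,255),1)
cv2.imwrite("pics/w2z.png",im)
E
```

```text
t 12.15 shift units [-5.94  0.02  8.37] turn units [-0.    0.02  0.01] F [-0.1  0.9  0.3]
[ 0.27 -0.23  1.98 -0.2   0.81  1.92]
tip0 [247.5 245. ]
tip1 [264.4 245. ]
tip2 [281.4 245. ]
tip3 [298.3 245. ]
tip4 [315.3 245. ]
k1 [264.5 146.8]
k3 [310.6 146.8]
```

View pics/w2z.png

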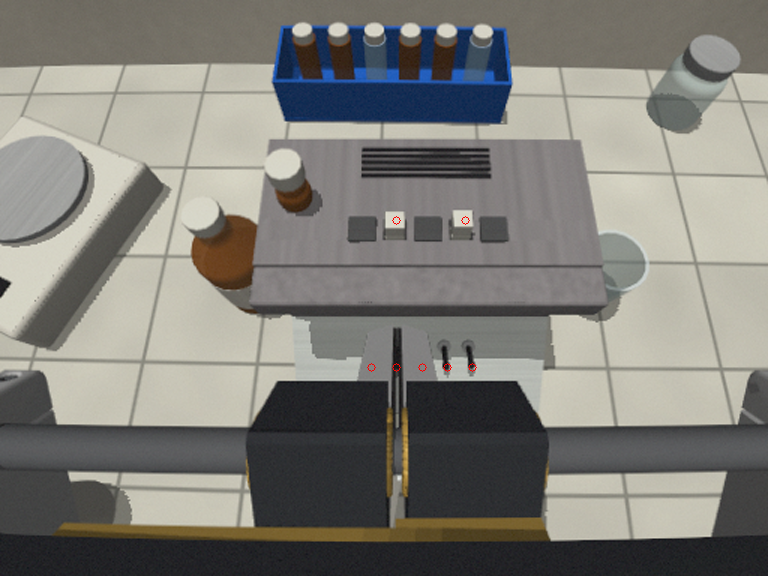

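Both cartridge tops sit low ((395,222), (462,220)) and the visible lever tips match the predicted marks at (447,366), (472,366). Approach switch 1.

Request:
{"op": "arm_command", "data": {"commands": [[-1,0,0.9,0,0,0,0],[-1,0,0.9,0,0,0,0],[-1,0,0.9,0,0,0,0],[-1,0,0.9,0,0,0,0],[-1,0,0.9,0,0,0,0],[-0.94,0,0.9,0,0,0,0],[0,0,0.9,0,0,0,0],[0,0,0.9,0,0,0,0]]}}

```text
time_s: 12.87
eef_pos: [0.3272, 0.1362, 0.2733]
tool_rot: [[0.82, 0.013, 0.572], [0.011, -1.0, 0.007], [0.572, 0.001, -0.821]]
contact_force: [1.1, -0.8, 0.6]
finger_gap: 0.004
grip_force: 0.0
```

Request:
{"op": "arm_command", "data": {"commands": [[0,0,0.6,0,0,0,0],[0,0,0.6,0,0,0,0],[0,0,0.4,0,0,0,0],[0,0,0.4,0,0,0,0],[0,0,0.3,0,0,0,0],[0,0,0.2,0,0,0,0],[0,0,0,0,0,0,0],[0,0,0,0,0,0,0]]}}

```text
time_s: 13.53
eef_pos: [0.3588, 0.1336, 0.2407]
tool_rot: [[0.824, 0.015, 0.567], [0.01, -1.0, 0.012], [0.567, -0.004, -0.824]]
contact_force: [0.1, -0.1, -0.3]
finger_gap: 0.006
grip_force: 0.0
```

```bash
python3 - <<'E'
from h import *
delta(*goal(*sw(1,-.025,.013),35)); print(get_state()["q"].round(2))
c=camera_params("wrist"); im=snapshot("wrist"); im=cv2.resize(im[100:340,140:380,::-1],None,fx=2.5,fy=2.5,interpolation=cv2.INTER_CUBIC)
cv2.imwrite("pics/w3z.png",im)
E
```

```text
t 13.53 shift units [-0.33 -0.13  1.22] turn units [-0.06  0.12 -0.01] F [ 0.1 -0.1 -0.3]
[ 0.24  0.09  2.37 -0.95  0.15  2.7 ]
```

View pics/w3z.png

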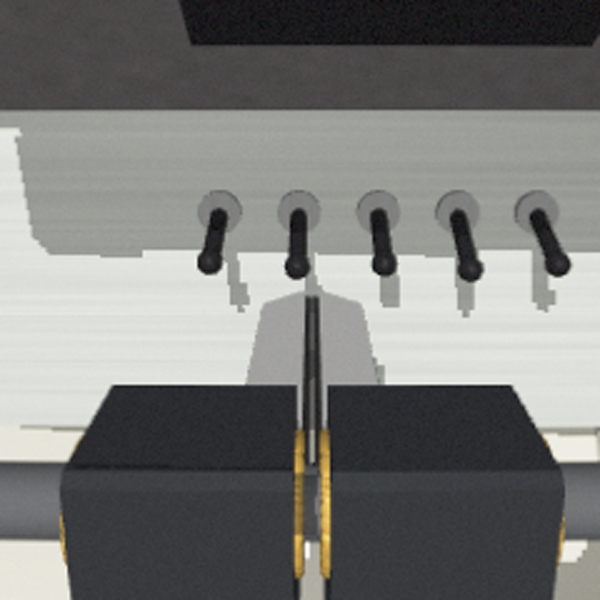

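The arm ran into its limits here (q6 = 2.70, q5 = 0.15), with the tip still in front of lever 1 (lever tips at (210,262), (297,266), (385,263) in the crop). A lean of 25° should free the wrist; I'll back up and turn.

Request:
{"op": "arm_command", "data": {"commands": [[0,0,-0.5,0,0,0,0],[0,0,-0.5,0,0,0,0],[0,0,-0.5,0,0,0,0],[0,0,0,0,-0.8,0,0],[0,0,0,0,-0.8,0,0],[0,0,0,0,-0.8,0,0],[0,0,0,0,0,0,0],[0,0,0,0,0,0,0]]}}

```text
time_s: 14.25
eef_pos: [0.3417, 0.1332, 0.2656]
tool_rot: [[0.903, 0.015, 0.428], [0.013, -1.0, 0.009], [0.429, -0.003, -0.904]]
contact_force: [0.1, 0.2, 0.3]
finger_gap: 0.004
grip_force: 0.0
```

```bash
python3 - <<'E'
from h import *
delta(*goal(*sw(1,-.027,.035),25)); print(get_state()["q"].round(2),goal(*sw(1,-.027,.013),25)[0])
E
```

```text
t 14.25 shift units [ 1.55 -0.14  1.54] turn units [-0.04 -0.09  0.01] F [0.1 0.2 0.3]
[ 0.23  0.02  2.29 -0.22  0.41  1.97] [0.39551401 0.13682576 0.23301766]
```

Request:
{"op": "arm_command", "data": {"commands": [[0.4,-0.05,0.4,0,0,0,0],[0.4,-0.05,0.4,0,0,0,0],[0.4,-0.04,0.4,0,0,0,0],[0.35,0,0.34,0,0,0,0],[0,0,0,0,-0.09,0,0],[0,0,0,0,0,0,0],[0,0,0,0,0,0,0],[0,0,0,0,0,0,0]]}}

```text
time_s: 14.92
eef_pos: [0.3824, 0.1366, 0.2503]
tool_rot: [[0.907, 0.016, 0.42], [0.013, -1.0, 0.008], [0.42, -0.002, -0.908]]
contact_force: [0.2, -0.5, -0.0]
finger_gap: 0.005
grip_force: 0.0
```

```bash
python3 - <<'E'
from h import *
delta(*goal(*sw(1,-.027,.013),25)); print(get_state()["q"].round(2))
E
```

```text
t 14.92 shift units [0.23 0.   1.06] turn units [-0.04  0.04  0.02] F [ 0.2 -0.5 -0. ]
[ 0.21  0.11  2.24 -0.22  0.37  1.95]
```

Request:
{"op": "arm_command", "data": {"commands": [[0.05,0,0.3,0,0,0,0],[0.06,0,0.3,0,0,0,0],[0.06,0,0.25,0,0,0,0],[0.06,0,0.21,0,0,0,0],[0,0,0,0,0,0,0],[0,0,0,0,0,0,0],[0,0,0,0,0,0,0],[0,0,0,0,0,0,0]]}}

```text
time_s: 15.58
eef_pos: [0.3958, 0.137, 0.2332]
tool_rot: [[0.907, 0.016, 0.421], [0.014, -1.0, 0.009], [0.421, -0.002, -0.907]]
contact_force: [-0.3, 0.3, -0.1]
finger_gap: 0.008
grip_force: 0.0
```

```bash
python3 - <<'E'
from h import *
delta(*goal(*sw(1,-.027,.013),25)); print(get_state()["q"].round(2))
im=snapshot("wrist"); im=cv2.resize(im[100:340,140:380,::-1],None,fx=2.5,fy=2.5,interpolation=cv2.INTER_CUBIC)
cv2.imwrite("pics/w4z.png",im)
E
```

```text
t 15.58 shift units [-0.02  0.01  0.  ] turn units [-0.04  0.03  0.02] F [-0.3  0.3 -0.1]
[ 0.2   0.16  2.25 -0.24  0.32  1.97]
```

View pics/w4z.png

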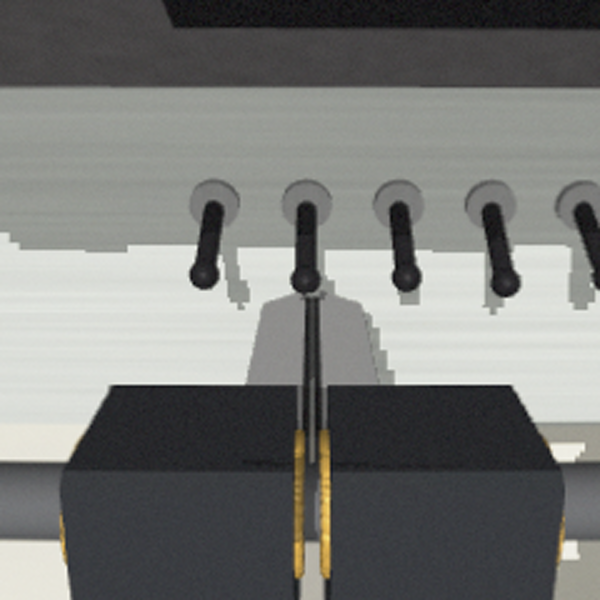

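The closed fingers sit just below lever 1's tip (306,278), with free space to levers 0 (204,275) and 2 (406,278). Push up the slope.

Request:
{"op": "arm_command", "data": {"commands": [[0.2,0,-0.035,0,0,0,0],[0.2,0,-0.035,0,0,0,0],[0.2,0,-0.035,0,0,0,0],[0.2,0,-0.035,0,0,0,0],[0.2,0,-0.035,0,0,0,0],[0.1,0,-0.02,0,0,0,0],[0,0,0,0,0,0,0],[0,0,0,0,0,0,0]]}}

```text
time_s: 16.3
eef_pos: [0.4131, 0.1369, 0.2455]
tool_rot: [[0.908, 0.015, 0.418], [0.014, -1.0, 0.008], [0.418, -0.001, -0.909]]
contact_force: [-4.8, -0.4, 2.4]
finger_gap: 0.004
grip_force: 2.1
```

```bash
python3 - <<'E'
from h import *
delta(*goal(*sw(1,-.005,.013),25)); print(get_state()["q"].round(2))
E
```

```text
t 16.3 shift units [ 0.02 -0.01  0.  ] turn units [-0.03  0.08  0.02] F [-4.8 -0.4  2.4]
[ 0.19  0.15  2.2  -0.2   0.37  1.92]
```

Request:
{"op": "arm_command", "data": {"commands": [[0.08,0,-0.015,0,0,0,0],[0.08,0,-0.015,0,0,0,0],[0.08,0,-0.015,0,0,0,0],[0,0,0,0,0,0,0],[0,0,0,0,0,0,0],[0,0,0,0,0,0,0],[0,0,0,0,0,0,0],[0,0,0,0,0,0,0]]}}

```text
time_s: 16.97
eef_pos: [0.4166, 0.137, 0.2475]
tool_rot: [[0.909, 0.015, 0.416], [0.014, -1.0, 0.007], [0.416, -0.001, -0.909]]
contact_force: [-6.1, 1.0, -4.3]
finger_gap: 0.007
grip_force: 3.0
```

```bash
python3 - <<'E'
from h import *
delta(*goal(*sw(1,-.005,.013),25))
E
```

```text
t 16.97 shift units [-0.18 -0.01  0.02] turn units [-0.03  0.11  0.02] F [-6.1  1.  -4.3]
```

Request:
{"op": "arm_command", "data": {"commands": [[0.08,0,-0.015,0,0,0,0],[0.08,0,-0.015,0,0,0,0],[0.08,0,-0.015,0,0,0,0],[0,0,0,0,0,0,0],[0,0,0,0,0,0,0],[0,0,0,0,0,0,0],[0,0,0,0,0,0,0],[0,0,0,0,0,0,0]]}}

```text
time_s: 17.63
eef_pos: [0.4182, 0.1369, 0.2485]
tool_rot: [[0.912, 0.015, 0.409], [0.013, -1.0, 0.006], [0.409, -0.0, -0.913]]
contact_force: [-7.7, 3.4, -8.7]
finger_gap: 0.003
grip_force: 4.7
```

```bash
python3 - <<'E'
from h import *
delta(*goal(*sw(1,-.005,.013),25))
im=snapshot("wrist"); im=cv2.resize(im[100:340,140:380,::-1],None,fx=2.5,fy=2.5,interpolation=cv2.INTER_CUBIC)
cv2.imwrite("pics/w5z.png",im)
E
```

```text
t 17.63 shift units [-0.27 -0.01  0.03] turn units [-0.01  0.22  0.01] F [-7.7  3.4 -8.7]
```

View pics/w5z.png

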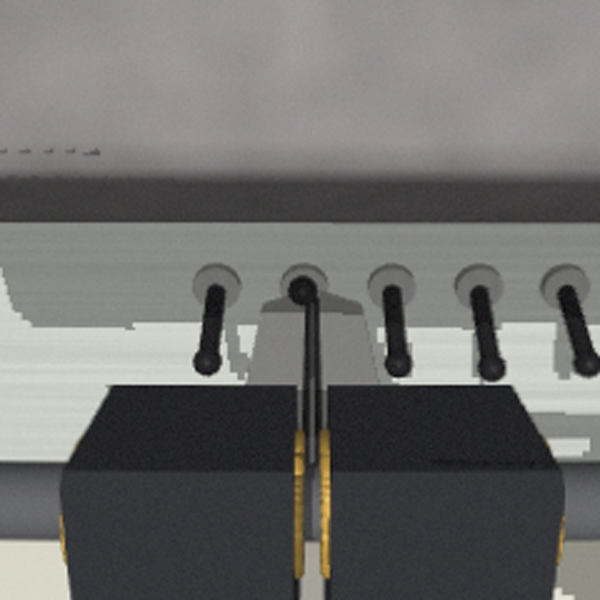

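Lever 1 has swung over (tip at (302,290)) and the force rises against its stop. Back off, rise and go over to switch 3.

Request:
{"op": "arm_command", "data": {"commands": [[-0.5,0,0.08,0,0,0,0],[-0.3,0,0.05,0,0,0,0],[0,0,-0.6,0,0,0,0],[0,0,-0.8,0,0,0,0],[-0.3,0.8,-0.3,0,0,0,0],[-0.4,0.8,0,0,0,0,0],[-0.4,0.8,0,0,0,0,0],[0,0,0,0,0,0,0]]}}

```text
time_s: 18.35
eef_pos: [0.375, 0.0872, 0.2647]
tool_rot: [[0.906, 0.013, 0.424], [0.011, -1.0, 0.007], [0.424, -0.002, -0.906]]
contact_force: [-0.2, -0.9, 0.0]
finger_gap: 0.003
grip_force: 0.0
```

```bash
cat >> h.py <<'E'
def lever(i,th,r=.026):
    return sw(i,r*np.sin(th-.45),r*np.cos(th-.45))
E
python3 - <<'E'
from h import *
delta(*goal(*sw(3,-.027,.035),25)); print(get_state()["q"].round(2))
c=camera_params("wrist"); g=snapshot("wrist").max(2).astype(float)
cv2.imwrite("pics/w6.png",g)
for i in range(5):
  for th in (0,.4,.8,.9):
    u=np.vstack([proj(W(U,lever(i,th,r)),c)[0] for r in(.010,.016,.022,.026)])
    print(i,th,u[-1].round(1),"grey",[int(g[int(round(b)),int(round(a))]) if 0<=b<384 else -1 for a,b in u])
E
```

```text
t 18.35 shift units [ 0.1  -0.07  0.8 ] turn units [-0.02 -0.02 -0.01] F [-0.2 -0.9  0. ]
[ 0.06  0.04  2.27 -0.04  0.4   1.65]
0 0 [162.5 191.7] grey [94, 163, 141, 215]
0 0.4 [159.2 180.1] grey [30, 35, 35, 41]
0 0.8 [157.8 165.5] grey [31, 82, 119, 138]
0 0.9 [157.8 161.7] grey [35, 113, 119, 141]
1 0 [195.6 191.7] grey [147, 221, 220, 215]
1 0.4 [193.4 180.1] grey [121, 146, 146, 215]
1 0.8 [192.5 165.4] grey [51, 88, 90, 114]
1 0.9 [192.4 161.6] grey [26, 23, 24, 29]
2 0 [229.  191.6] grey [69, 67, 41, 215]
2 0.4 [227.9 180. ] grey [29, 30, 34, 36]
2 0.8 [227.4 165.3] grey [31, 30, 31, 28]
2 0.9 [227.3 161.5] grey [36, 60, 114, 118]
3 0 [262.5 191.6] grey [63, 64, 36, 78]
3 0.4 [262.4 180. ] grey [50, 59, 37, 36]
3 0.8 [262.4 165.3] grey [50, 24, 29, 29]
3 0.9 [262.4 161.5] grey [94, 104, 122, 119]
4 0 [296.  191.6] grey [51, 32, 39, 139]
4 0.4 [297. 180.] grey [60, 127, 91, 163]
4 0.8 [297.4 165.3] grey [94, 119, 120, 120]
4 0.9 [297.4 161.5] grey [119, 119, 116, 120][ WARN:0@1.700] global loadsave.cpp:1063 imwrite_ Unsupported depth image for selected encoder is fallbacked to CV_8U.
```

```bash
python3 - <<'E'
from h import *
g=cv2.imread("pics/w6.png",0); c=camera_params("wrist")
m=(g<55).astype(np.uint8); m[:140]=0; m[215:]=0
n,l,st,ce=cv2.connectedComponentsWithStats(m)
for a,b in zip(st[1:],ce[1:]):
    if a[4]>15: print(a,b.round(1))
for i in(0,1,4): print(i,[proj(W(U,lever(i,th,r)),c)[0].round(1).tolist() for th,r in((0,0),(0,.026),(.9,.026))])
E
```

```text
[186 155  15  12 111] [192.6 160.3]
[155 164  15  27 169] [162.6 177.2]
[222 164  10  27 171] [227.2 177.6]
[256 164   9  29 181] [259.8 178.5]
[289 164   9  28 172] [292.3 178. ]
0 [[170.9, 167.6], [163.4, 193.3], [158.8, 163.4]]
1 [[201.6, 167.5], [196.6, 193.2], [193.4, 163.3]]
4 [[294.5, 167.3], [296.8, 193.1], [298.3, 163.1]]
```

```bash
cat >> h.py <<'E'
def measure(known_off,test):
    c=camera_params("wrist"); g=snapshot("wrist").max(2).astype(np.float32); K=8
    def render(i,th,d):
        cen=proj(W(U,lever(i,th)),c)[0]; o=np.round(cen)-25
        m=np.zeros((50*K,50*K),np.uint8); Rc=cv2.Rodrigues(c["rvec"])[0]
        for r in np.arange(.004,.0261,.0005):
            P=W(U,lever(i,th,r)); z=(P[0]@Rc.T+c["tvec"].ravel())[2]; q=(proj(P,c)[0]+d-o+.5)*K
            cv2.circle(m,tuple(q.astype(int)),int(round((.0035 if r>.0255 else .0025)*c["intrinsics"][0,0]/z*K)),255,-1)
        return cv2.resize(m,(50,50),interpolation=cv2.INTER_AREA)/255.,o.astype(int)
    def cost(i,th,d):
        m,o=render(i,th,d); p=g[o[1]:o[1]+50,o[0]:o[0]+50]
        if p.shape!=m.shape: return 9e9
        return (np.clip((90-p)/60,0,1)-m).__pow__(2)[:, 8:42].sum()
    ds=[(a,b) for a in np.arange(-8,8.1,1) for b in np.arange(-10,6.1,.5)]
    d=min(ds,key=lambda d:sum(cost(i,0,d) for i in known_off)); print("offset",d)
    for i in test:
        C=[(cost(i,th,np.add(d,(e,0))),round(th,3)) for th in np.arange(0,1.21,.05) for e in(-1,0,1)]
        print("sw",i,sorted(C)[:4])
E
python3 - <<'E'
from h import *
delta(*goal(*sw(3,-.027,.035),25))
measure([0,2],[0,1,2,4])
E
```

```text
t 18.4 shift units [ 0.05 -0.04  0.8 ] turn units [-0.03 -0.04 -0.02] F [ 0.2 -0.1  0.1]
offset (np.float64(-3.0), np.float64(-5.5))
sw 0 [(np.float64(21.43229336278636), np.float64(0.05)), (np.float64(29.58357649618326), np.float64(0.0)), (np.float64(31.019393435358385), np.float64(0.0)), (np.float64(36.81061044858088), np.float64(0.1))]
sw 1 [(np.float64(32.466733052687296), np.float64(0.8)), (np.float64(34.13156972171393), np.float64(0.8)), (np.float64(38.421312043380325), np.float64(0.85)), (np.float64(41.18575639375851), np.float64(0.85))]
sw 2 [(np.float64(16.954301975408743), np.float64(0.0)), (np.float64(26.198170798833953), np.float64(0.05)), (np.float64(26.497831568535187), np.float64(0.0)), (np.float64(28.748105372743773), np.float64(0.05))]
sw 4 [(np.float64(12.943340033502121), np.float64(0.0)), (np.float64(22.106214875481385), np.float64(0.05)), (np.float64(35.20166858430943), np.float64(0.1)), (np.float64(36.02935309349219), np.float64(0.0))]
```

```bash
python3 - <<'E'
from h import *
delta(*goal(*sw(3,-.027,.013),25))
E
```

```text
t 18.45 shift units [ 0.21 -0.01  1.87] turn units [-0.03 -0.04 -0.01] F [ 0.1 -0.1  0.7]
```

Request:
{"op": "arm_command", "data": {"commands": [[0.05,0,0.5,0,0,0,0],[0.05,0,0.5,0,0,0,0],[0.05,0,0.4,0,0,0,0],[0.03,0,0.3,0,0,0,0],[0.03,0,0.17,0,0,0,0],[0,0,0,0,0,0,0],[0,0,0,0,0,0,0],[0,0,0,0,0,0,0]]}}

```text
time_s: 19.12
eef_pos: [0.3948, 0.089, 0.232]
tool_rot: [[0.907, 0.016, 0.421], [0.014, -1.0, 0.009], [0.421, -0.002, -0.907]]
contact_force: [-0.1, -0.3, 0.4]
finger_gap: 0.005
grip_force: 0.0
```

```bash
python3 - <<'E'
from h import *
delta(*goal(*sw(3,-.027,.013),25))
measure([0,2,4],[0,1,2,4])
E
```

```text
t 19.12 shift units [ 0.08  0.01 -0.01] turn units [-0.04  0.02  0.02] F [-0.1 -0.3  0.4]
offset (np.float64(-3.0), np.float64(-6.0))
sw 0 [(np.float64(29.103246978467546), np.float64(0.05)), (np.float64(29.71212234376296), np.float64(0.0)), (np.float64(33.283246906176466), np.float64(0.05)), (np.float64(35.66310263424131), np.float64(0.0))]
sw 1 [(np.float64(50.10492010013378), np.float64(0.85)), (np.float64(50.44465868705862), np.float64(0.85)), (np.float64(56.91073317108217), np.float64(0.8)), (np.float64(58.36262854508341), np.float64(0.8))]
sw 2 [(np.float64(18.564062627929818), np.float64(0.0)), (np.float64(30.40157892350077), np.float64(0.05)), (np.float64(35.2184418199537), np.float64(0.0)), (np.float64(42.67059845928365), np.float64(0.05))]
sw 4 [(np.float64(21.758188214078714), np.float64(0.0)), (np.float64(35.11531228011017), np.float64(0.0)), (np.float64(37.766831754251896), np.float64(0.05)), (np.float64(38.62225659882776), np.float64(0.05))]
```

Push lever 3 over, first the same 1.6 units as lever 1 needed.

Request:
{"op": "arm_command", "data": {"commands": [[0.28,0,-0.045,0,0,0,0],[0.25,0,-0.045,0,0,0,0],[0.25,0,-0.045,0,0,0,0],[0.25,0,-0.045,0,0,0,0],[0.25,0,-0.045,0,0,0,0],[0.15,0,-0.03,0,0,0,0],[0.15,0,-0.03,0,0,0,0],[0,0,0,0,0,0,0]]}}

```text
time_s: 19.83
eef_pos: [0.4184, 0.0894, 0.2487]
tool_rot: [[0.911, 0.016, 0.412], [0.013, -1.0, 0.009], [0.412, -0.002, -0.911]]
contact_force: [-5.8, 3.1, -3.1]
finger_gap: 0.005
grip_force: 3.3
```

Request:
{"op": "arm_command", "data": {"commands": [[0.08,0,-0.015,0,0,0,0],[0.06,0,-0.01,0,0,0,0],[0.06,0,-0.01,0,0,0,0],[0,0,0,0,0,0,0],[0,0,0,0,0,0,0],[0,0,0,0,0,0,0],[0,0,0,0,0,0,0],[0,0,0,0,0,0,0]]}}

```text
time_s: 20.5
eef_pos: [0.4197, 0.0895, 0.2495]
tool_rot: [[0.914, 0.016, 0.406], [0.013, -1.0, 0.008], [0.406, -0.002, -0.914]]
contact_force: [-6.4, 3.3, -7.2]
finger_gap: 0.005
grip_force: 4.5
```

```bash
python3 - <<'E'
from h import *
delta(*goal(*sw(3,-.005,.013),25))
E
```

```text
t 20.5 shift units [-0.33  0.02  0.06] turn units [-0.04  0.26  0.01] F [-6.4  3.3 -7.2]
```

Request:
{"op": "arm_command", "data": {"commands": [[0.1,0,-0.02,0,0,0,0],[0.1,0,-0.02,0,0,0,0],[0.1,0,-0.02,0,0,0,0],[0,0,0,0,0,0,0],[0,0,0,0,0,0,0],[0,0,0,0,0,0,0],[0,0,0,0,0,0,0],[0,0,0,0,0,0,0]]}}

```text
time_s: 21.17
eef_pos: [0.4217, 0.0897, 0.2511]
tool_rot: [[0.917, 0.015, 0.397], [0.013, -1.0, 0.008], [0.398, -0.002, -0.918]]
contact_force: [-12.3, 5.3, -8.0]
finger_gap: 0.005
grip_force: 6.5
```

```bash
python3 - <<'E'
from h import *
delta(*goal(*sw(3,-.005,.013),25))
E
```

```text
t 21.17 shift units [-0.45  0.02  0.1 ] turn units [-0.04  0.39  0.01] F [-12.3   5.3  -8. ]
```

Lever 3 is against its stop (15 N, tip no longer advancing). Lever 1 may be slightly short of its stop, so I'll go back and push it harder.

Request:
{"op": "arm_command", "data": {"commands": [[-0.5,0,0.08,0,0,0,0],[-0.5,0,0.08,0,0,0,0],[-0.2,0,-0.6,0,0,0,0],[0,0,-0.8,0,0,0,0],[-0.3,-0.8,-0.3,0,0,0,0],[-0.3,-0.8,0,0,0,0,0],[-0.3,-0.8,0,0,0,0,0],[0,0,0,0,0,0,0]]}}

```text
time_s: 21.83
eef_pos: [0.3774, 0.138, 0.2674]
tool_rot: [[0.906, 0.019, 0.423], [0.016, -1.0, 0.01], [0.423, -0.003, -0.906]]
contact_force: [-0.3, -0.7, -0.2]
finger_gap: 0.006
grip_force: 0.0
```

```bash
python3 - <<'E'
from h import *
delta(*goal(*sw(1,-.027,.013),25))
measure([0,2,4],[0,1,2,3,4])
E
```

```text
t 21.83 shift units [0.09 0.08 1.94] turn units [-0.07 -0.01  0.05] F [-0.3 -0.7 -0.2]
offset (np.float64(-2.0), np.float64(-5.0))
sw 0 [(np.float64(17.45296810390288), np.float64(0.05)), (np.float64(19.33636106351752), np.float64(0.0)), (np.float64(26.774033972131974), np.float64(0.1)), (np.float64(31.381328408096092), np.float64(0.0))]
sw 1 [(np.float64(10.694997167022244), np.float64(0.8)), (np.float64(11.766108173268137), np.float64(0.8)), (np.float64(19.375666024903826), np.float64(0.85)), (np.float64(20.405208427973022), np.float64(0.85))]
sw 2 [(np.float64(20.507139638322418), np.float64(0.0)), (np.float64(20.995636293708873), np.float64(0.0)), (np.float64(23.204353211712462), np.float64(0.05)), (np.float64(31.305529786188085), np.float64(0.05))]
sw 3 [(np.float64(30.852836128642117), np.float64(0.8)), (np.float64(34.05410516201184), np.float64(0.85)), (np.float64(36.17074471003222), np.float64(0.8)), (np.float64(36.90665424440324), np.float64(0.85))]
sw 4 [(np.float64(17.176011347427792), np.float64(0.0)), (np.float64(24.857745186713828), np.float64(0.05)), (np.float64(28.26686079225307), np.float64(0.0)), (np.float64(48.049836532500876), np.float64(0.1))]
```

Request:
{"op": "arm_command", "data": {"commands": [[0.05,0.08,0.5,0,0,0,0],[0.05,0,0.5,0,0,0,0],[0,0,0.4,0,0,0,0],[0,0,0.35,0,0,0,0],[0,0,0.2,0,0,0,0],[0.3,0,-0.05,0,0,0,0],[0.3,0,-0.05,0,0,0,0],[0.25,0,-0.045,0,0,0,0]]}}

```text
time_s: 22.55
eef_pos: [0.4109, 0.1356, 0.2427]
tool_rot: [[0.906, 0.016, 0.422], [0.013, -1.0, 0.009], [0.422, -0.003, -0.907]]
contact_force: [-0.6, -0.1, -0.7]
finger_gap: 0.005
grip_force: 0.0
```

Request:
{"op": "arm_command", "data": {"commands": [[0.25,0,-0.045,0,0,0,0],[0.25,0,-0.045,0,0,0,0],[0.15,0,-0.03,0,0,0,0],[0.1,0,-0.02,0,0,0,0],[0.1,0,-0.02,0,0,0,0],[0.1,0,-0.02,0,0,0,0],[0,0,0,0,0,0,0],[0,0,0,0,0,0,0]]}}

```text
time_s: 23.22
eef_pos: [0.4196, 0.1348, 0.2491]
tool_rot: [[0.915, 0.014, 0.403], [0.014, -1.0, 0.005], [0.403, 0.001, -0.915]]
contact_force: [-10.3, 0.2, -6.4]
finger_gap: 0.006
grip_force: 5.1
```

```bash
python3 - <<'E'
from h import *
delta(*goal(*sw(1,-.005,.013),25))
E
```

```text
t 23.22 shift units [-0.35 -0.12  0.03] turn units [0.01 0.32 0.02] F [-10.3   0.2  -6.4]
```

Request:
{"op": "arm_command", "data": {"commands": [[0.1,0,-0.02,0,0,0,0],[0.1,0,-0.02,0,0,0,0],[0.1,0,-0.02,0,0,0,0],[0,0,0,0,0,0,0],[0,0,0,0,0,0,0],[-0.4,0,0.06,0,0,0,0],[-0.5,0,0.08,0,0,0,0],[-0.5,0,0.08,0,0,0,0]]}}

```text
time_s: 23.88
eef_pos: [0.4072, 0.1357, 0.2413]
tool_rot: [[0.906, 0.016, 0.423], [0.013, -1.0, 0.009], [0.423, -0.003, -0.906]]
contact_force: [0.8, -0.1, 0.4]
finger_gap: 0.005
grip_force: 0.0
```

Request:
{"op": "arm_command", "data": {"commands": [[-0.2,0,-0.6,0,0,0,0],[-0.2,0,-0.8,0,0,0,0],[-0.3,0,-0.8,0,0,0,0],[-0.3,0.3,-0.8,0,0,0,0],[-0.3,0.5,-0.8,0,0,0,0],[-0.3,0.5,-0.8,0,0,0,0],[0,0,0,0,0,0,0],[0,0,0,0,0,0,0]]}}

```text
time_s: 24.55
eef_pos: [0.34, 0.1082, 0.3121]
tool_rot: [[0.905, 0.015, 0.425], [0.012, -1.0, 0.009], [0.425, -0.003, -0.905]]
contact_force: [0.3, -0.6, 0.0]
finger_gap: 0.004
grip_force: 0.0
```

Request:
{"op": "arm_command", "data": {"commands": [[0,0,0,0,0,0,0],[0,0,0,0,0,0,0],[0,0,0,0,0,0,0],[0,0,0,0,0,0,0],[0,0,0,0,0,0,0],[0,0,0,0,0,0,0],[0,0,0,0,0,0,0],[0,0,0,0,0,0,0]]}}

```text
time_s: 25.22
eef_pos: [0.3397, 0.1083, 0.3108]
tool_rot: [[0.907, 0.016, 0.42], [0.014, -1.0, 0.009], [0.42, -0.002, -0.907]]
contact_force: [-0.1, -0.1, -0.4]
finger_gap: 0.007
grip_force: 0.0
```

```bash
python3 - <<'E'
from h import *
print(get_state()["contact_force"].round(1))
measure([0,2,4],[1,3])
im=snapshot("wrist"); im=cv2.resize(im[80:300,100:400,::-1],None,fx=2.6,fy=2.6,interpolation=cv2.INTER_CUBIC)
cv2.imwrite("pics/w7z.png",im)
E
```

```text
[-0.1 -0.1 -0.4]
offset (np.float64(-2.0), np.float64(-3.5))
sw 1 [(np.float64(10.955696909636217), np.float64(0.85)), (np.float64(14.457849890688978), np.float64(0.8)), (np.float64(18.043862898349683), np.float64(0.8)), (np.float64(19.302886469292247), np.float64(0.85))]
sw 3 [(np.float64(10.809438657756145), np.float64(0.85)), (np.float64(15.08264896551561), np.float64(0.8)), (np.float64(17.201472471687406), np.float64(0.8)), (np.float64(18.363425591320585), np.float64(0.85))]
```

View pics/w7z.png

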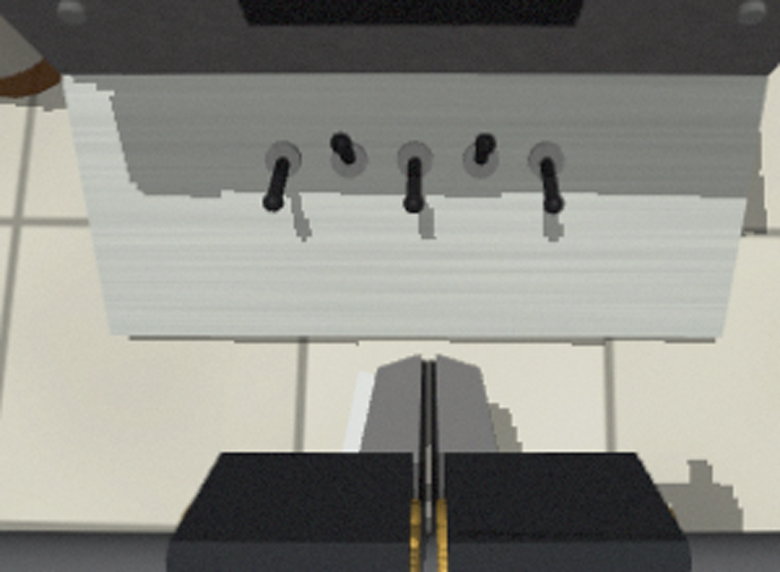

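Levers 1 and 3 lie equally far over (tips (341,143), (485,143)). Levers 0, 2 and 4 are off, and the gripper is clear of everything. Hand in.

```bash
python3 -c "
from plant import *
print(finish_job())"
```

```text
the job is handed in; nothing more can be done
None
```

I handed the job in at about 25 s of the 51 s allowed: the cartridges in columns 1 and 3 are latched down, toggles 1 and 3 are pushed to their stops, and toggles 0, 2 and 4 are still off. No verdict came back. The last picture put the two toggles at only about 0.80 to 0.85 rad, so I relied on both stopping firm against a push of 12 N or more.

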